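# Slide a contact-spring carrier under a spring clip

## Robot

A 6-joint arm with a two-finger parallel gripper is mounted at the origin on the work surface. World frame = base frame: x ahead of the robot, y to its left, z up, the work surface at z = 0. Lengths are in m, angles in degrees, forces in N, time in s.
With the tool pointing down it reaches from about 0.3 to 0.75 m from the base axis. Payload 8.5 kg.
Tool frame: the origin (TCP) lies between the finger pads; the fingertips stand 8 mm ahead of it and the grasp point (between the pads) lies 11 mm behind it; y points along the fingers, z is the direction in which the jaws open and shut, and the axes are right-handed (so a half turn about y gives the same grasp; the last joint's range is limited). The gripper opens to 85 mm and grips with 20 to 120 N. Pads are 22 mm wide; open, the fingers measure 114 mm over their backs; the gripper's body (76 mm by 85 mm) begins 54 mm behind the grasp point. The pads swing forward as they close: fully open they stand 13 mm farther back than shut.
Start: joints at [-77.596, 21.807, 74.336, -0, 83.858, -12.336], TCP at [0.23, -0.5, 0.239] pointing down, gripper open.
Joint ranges: [-178.18, 178.18], [-50.72, 133.34], [12.68, 142.11], [-81.47, 261.47], [9.98, 163.14], [-165.26, 165.26]. Speed limits (degrees/s): [136.94, 136.94, 180, 180, 180, 180].

## Interface

Orientations are given as a 3x3 rotation matrix whose columns are the frame's x, y, z axes.
In Python, from rig import env, get_image gives the robot as it stands.
- The arm moves only by the tool move_arm, never from a script. Its argument "targets" is one flat list of numbers, 6 for each row, row after row: the shift along the tool's x, y, z in mm, then the turn, a rotation vector about the tool's x, y, z in rad. A call has exactly 5 rows; each row shifts and turns the commanded pose from where the row before left it, along the tool's axes as they then stand; what a row does not reach is not made up. A row lasts 1/8 s, in which the tool goes at most 62.5 mm and 10.7 degrees, less where a joint would pass 70% of its speed; a pose out of reach is approached as far as the arm can. A call is refused whole if a number of a shift passes 62.5 or a number of a turn 0.188, either way. A call with a gripper value outside its range is refused whole. "hand" is the opening, from -1 (shut) to 1 (fully open), so that 0 is half open, set as the call begins (left out, the last holds). The fingers move at their own pace and stop on an object; "squeeze" is the grip in N (left out, the last holds). Time passes only in rows, so rows that do not move let the fingers close, or fill a call up. It gives the time, the measured TCP pose, the force and the opening at its end, in the units of the state.
- env.observe(): the state, without advancing time (a new reading comes with each control period).
- get_image(name): name is "side" or "top"; returns a dict with "pixels" (480x640x3 uint8, red, green, blue), "z_map" (480x640 float32, m along the optical axis (not along the pixel's ray), 0 where there is no reading), "intrinsics" (3x3 intrinsics, pixels), "k1" (the pictures are not rectified: a ray, as slopes to the right and down, at radius r is drawn at 1 + k1 r^2 times it, then the intrinsics apply), "R" (3x3) and "t" (3): a world point X has camera coordinates R X + t. Camera axes: x right, y down, z forward; pixel columns grow to the right and rows downward; lengths in m; the calibration is good to about 2 mm. A picture is of the moment at which its call begins.
- env.close_job(): hands the job in, once; it reports no verdict.
The state is a dict: "time_s": time; "q": joint angles; "qvel": joint speeds; "joint_efforts": joint torques, N m; "position": TCP position; "tool_rot": TCP orientation; "ft_force": force on the tool from outside, world axes, zero at the start; "wrist_torque": the same for the moment, N m; "grip_width": finger opening in m.
Only numpy, scipy, OpenCV 4.12 (cv2) and the standard library are available. Lean on these libraries where they do the work, as an engineer would, in place of code of your own. Each camera call takes 0.05 s, during which the arm holds its last target.

## Task

On the clip fixture, hold the long thumb bar of the spring clip down with one fingertip so that its nose lifts, and meanwhile with the other fingertip push the flat steel carrier along its guide, under the nose, until its upright end meets the ends of the guide rails. Then let the bar up so that the clip presses on the carrier, and move clear. Push the carrier only, never lift it, and leave the relay, the test plug and the foot pad where they are.

Things in the scene. Friction and masses are not known exactly. Their poses are not given: they have to be found in the camera images.
- fixture: Fixed clip fixture on the bench: black base plate, top at z = 6 mm, spanning x -108 to 62, y -70 to 50 mm. Origin on the bench, under the hinge spindle; +x is the push direction, z up. The spindle (6 mm thick) lies along x at y = 0, z = 24 mm between two posts (x = -104 and 56 mm, tops z = 29 mm): the clip rocks on it, thumb bar on the +y side, nose on the -y side over the guide.
- guide_stop (a point): Mid-point between the near ends of the guide rails, on the guide floor: fixture x = -14, y = -34, z = 6 mm. From here the 37 mm wide guide runs to +x between two aluminium rails (5 mm thick, tops 14 mm above the bench). The rails' first 10 mm are ears 30 mm high whose faces at this x are the stop for the carrier's upright end. Nothing stands in the way to -x.
- clip (a joint): Rocking angle of the steel spring clip, rad: 0 at rest, nose down, thumb bar up; grows as the bar is pressed, to a hard stop at 0.40. A spring returns it: about 2.5 N on the bar starts it, about 6 N at mid-width holds it at the stop. The carrier passes freely under the nose above about 0.20; with the nose resting on the carrier it reads about 0.14.
- thumb_bar (a point): Thumb bar of the clip: flat steel strip 90 mm (x) x 28 mm x 4 mm; the point is at the centre of its top face. Spans fixture x -100 to -10, y about 12 to 39 mm. At rest its centre is 31 mm above the bench and it slopes up outwards by 0.2 rad; fully pressed 21 mm, sloping down outwards by 0.2 rad. A fingertip can slide along it while pressing, and it works the same at any place along its length.
- nose (a point): Nose of the clip, a steel block 18 mm along the fixture's x, 12 mm wide, hanging over the guide at fixture x 30 to 48 mm, y -40 to -28 mm; the point is at the centre of its underside. At rest it is 2 mm above the guide floor and so blocks the carrier; at the hard stop it is over 12 mm above it.
- carrier: Loose flat steel carrier, 0.17 kg: plate 70 (x) x 34 (y) x 6 mm, origin at the centre of its underside. At its -x end an upright end plate 48 mm wide, 6 mm thick, rises to 40 mm: outer face x = -35, inner face x = -29 mm; front edge x = 35 mm. It lies on the guide floor, front part between the rails, x in the push direction. Home, its origin is at fixture x = 15, y = -34, z = 6 mm.
- relay: Bystander: blue plug-in relay, 28 x 28 mm, 52 mm tall, standing on the bench; origin at the centre of its underside.
- test_plug: Bystander: brass test plug standing on its end, 22 mm diameter, 50 mm tall; origin at the centre of its underside.
- foot_pad: Bystander: round black rubber foot pad, 38 mm diameter, 12 mm high, lying flat; origin at the centre of its underside.
There are look-alikes about, which are no part of the job. Of the things that look like the carrier, the smallest one is meant. Of the things that look like the fixture, take the one that is farthest to the robot's left at the start.

How it is judged (in metres and radians):
On the way, in this order (a step that is already met when the one before it is completed fails the run):
1. a fingertip holds the thumb bar down (clip at 0.2 rad or more) while the carrier is still short of the nose or barely at it (value of joint clip above 0.2 rad and contact force between the fingers and clip above 1 N and x of carrier in the frame of fixture below 0 m), for 0.1 s.
2. the carrier is home (within 4 mm) while a fingertip still holds the bar down (x of carrier in the frame of fixture above 0.011 m and value of joint clip above 0.17 rad and contact force between the fingers and clip above 1 N), for 0.1 s.
At the end, for the whole second after the job is handed in: The carrier lies flat in its guide with its upright end within 4 mm of the rail ends, at rest, and the released clip presses on it with more than 1 N (x of carrier in the frame of fixture between 0.011 and 0.018 m and y of carrier in the frame of fixture between -0.038 and -0.03 m and z of carrier in the frame of fixture below 0.008 m and angle between carrier's own z axis and vertical below 0.08 rad and value of joint clip between 0.08 and 0.19 rad and contact force between clip and carrier above 1 N and linear speed of carrier below 0.01 m/s); the robot touches nothing.
It fails at once if the carrier is lifted more than 10 mm off the guide floor or tipped by more than 0.25 rad (z of carrier in the frame of fixture above 0.016 m or angle between carrier's own z axis and vertical above 0.25 rad).
It fails at once if the relay, test plug or foot pad is moved by more than 15 mm (distance of any of relay, test_plug, foot_pad from where it was at the start of the episode above 0.015 m).
It also fails if it takes over 35 s, if anything falls off the work surface, if the arm or the gripper's body presses on something with over 40 N, if the wrist force passes 120 N, or if a joint passes its speed limit or range.

## Working session

There is one attempt and no reset: what is moved stays moved. The work goes in short steps, Python scripts to look and compute and a tool call to move; the robot and the scene stay as the last step left them, time stands still between calls to the robot, and variables do not carry over. Pictures are saved under pics/ and viewed, and the job is handed in when it is done.

Besides the shell and the picture viewer there is one more tool, called after ">>>" as name(argument=value, ...), one argument or row to a line, values as JSON. move_arm: Moves the arm, as the interface text tells. Its arguments: {"type":"object","properties":{"targets":{"type":"array"},"hand":{"type":"number"},"squeeze":{"type":"number"}},"required":["targets"]}

```bash
ls; mkdir -p pics; python3 - <<'E'
from rig import env,get_image
import cv2,numpy as np
for n in ["side","top"]:
    d=get_image(n); cv2.imwrite(f"pics/{n}0.png",d["pixels"][:,:,::-1]); np.savez(f"{n}0.npz",**d)
    print(n,d["intrinsics"],d["k1"],d["R"],d["t"])
o=env.observe(); print(o)
E
```

```text
pics
side [[538.54250717   0.         317.25273796]
 [  0.         538.54250717 238.14620826]
 [  0.           0.           1.        ]] -0.07295194290764596 [[ 0.9980248  -0.06278143 -0.00223278]
 [-0.0380769  -0.5762677  -0.8163735 ]
 [ 0.04996642  0.81484602 -0.57751998]] [-0.5735409   0.0553895   0.94824341]
top [[500.8257991    0.         324.40159089]
 [  0.         500.8257991  237.04913108]
 [  0.           0.           1.        ]] -0.0972309940726323 [[ 0.01489089 -0.99971497  0.01866139]
 [-0.98959048 -0.01740672 -0.14285551]
 [ 0.14313962 -0.01633988 -0.98956761]] [-0.04943319  0.57422358  0.90161164]
{'time_s': 0.1, 'q': array([-7.75954056e+01,  2.18374409e+01,  7.43784826e+01, -1.34499206e-03,
        8.38582589e+01, -1.23348894e+01]), 'qvel': array([ 0.01461613, -0.0432452 , -0.09708496, -0.16888463,  0.15989838,
       -0.03835547]), 'joint_efforts': array([ 4.85466822e-03, -4.49220943e+01, -2.31656080e+01, -1.09020314e-04,
        3.63465362e-03, -2.07789020e-05]), 'position': array([ 0.23011688, -0.49927294,  0.23878195]), 'tool_rot': array([[-9.08218981e-01, -3.00919866e-04,  4.18495152e-01],
       [-4.18495183e-01,  1.25948753e-03, -9.08218143e-01],
       [-2.53788545e-04, -9.99999162e-01, -1.26982400e-03]]), 'ft_force': array([-0.1390056 , -0.44656514,  0.48502097]), 'wrist_torque': array([-0.00045433,  0.01976432, -0.0059103 ]), 'grip_width': 0.08569164224681763}
```

View pics/side0.png

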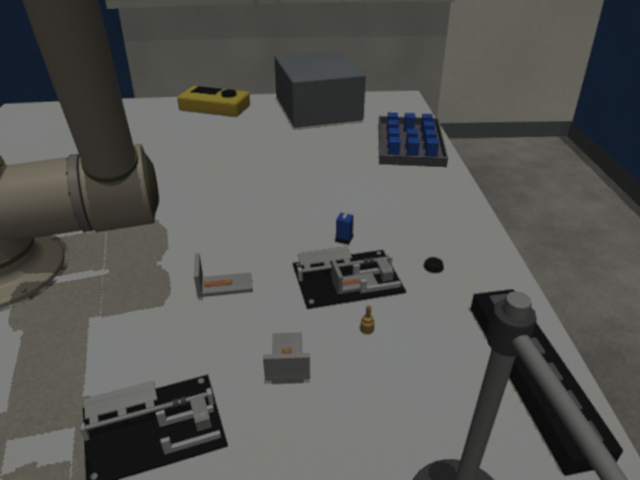

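View pics/top0.png

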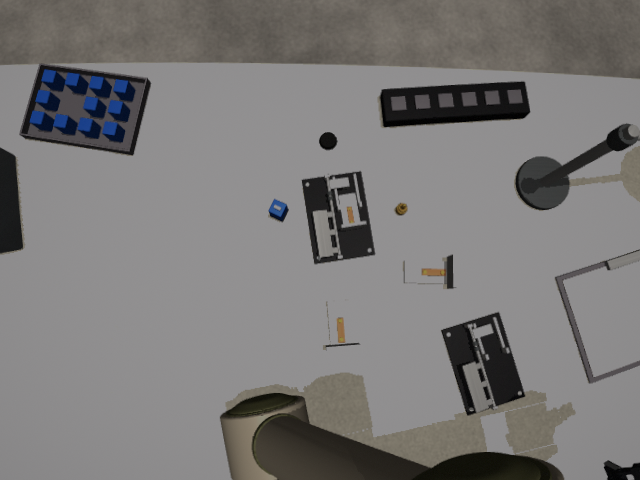

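The top view shows two fixtures. The left one, at about px (340,217), has a carrier in or near its guide; the right one is at about (483,363). Two loose carriers lie at about (435,272) and (340,330). Next I zoom in and build the height maps.

```bash
cat > h.py <<'E'
import numpy as np,cv2
def und(d,uv):
    K=d["intrinsics"];k=float(d["k1"])
    p=(np.atleast_2d(uv).astype(float)-[K[0,2],K[1,2]])/[K[0,0],K[1,1]]
    return cv2.undistortPoints(np.atleast_2d(uv).astype(float).reshape(-1,1,2),K,np.array([k,0,0,0,0])).reshape(-1,2)
def onz(d,uv,z):
    s=und(d,uv);R=d["R"];t=d["t"];c=-R.T@t
    r=np.c_[s,np.ones(len(s))]@R
    return c+r*((z-c[2])/r[:,2])[:,None]
def cloud(d):
    v,u=np.mgrid[0:480,0:640];uv=np.c_[u.ravel(),v.ravel()]
    s=und(d,uv);z=d["z_map"].ravel().astype(float)
    P=(np.c_[s*z[:,None],z]-d["t"])@d["R"]
    P[z==0]=np.nan
    return P.reshape(480,640,3)
def proj(d,X):
    X=np.atleast_2d(X).astype(float)
    rv=cv2.Rodrigues(np.array(d["R"]))[0]
    return cv2.projectPoints(X.reshape(-1,1,3),rv,np.array(d["t"],float),d["intrinsics"],np.array([float(d["k1"]),0,0,0,0]))[0].reshape(-1,2)
E
python3 - <<'E'
import numpy as np,cv2
for n,(x,y,w,h) in {"side":(190,200,270,180),"top":(260,110,210,250)}.items():
    d=np.load(n+"0.npz");c=d["pixels"][y:y+h,x:x+w,::-1]
    f=min(800/w,600/h); 
    c=cv2.resize(c,None,fx=f,fy=f,interpolation=cv2.INTER_CUBIC)
    cv2.imwrite(f"pics/{n}0z.png",cv2.convertScaleAbs(c,alpha=1.5));print(n,f)
E
```

```text
side 2.962962962962963
top 2.4
```

View pics/side0z.png

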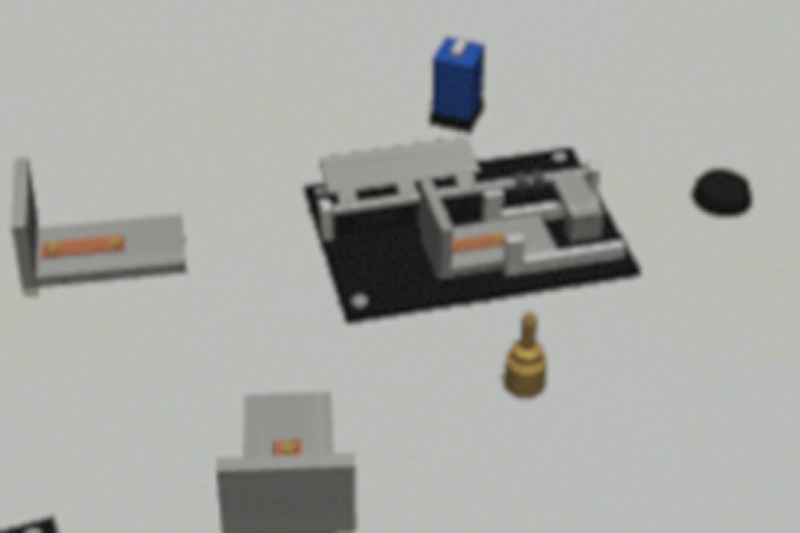

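View pics/top0z.png

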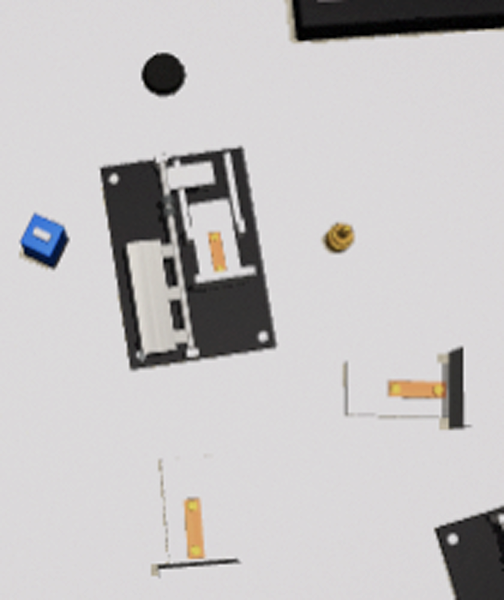

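The carrier standing in the left fixture's guide, with its orange stripe at top px (350,215), is the smallest of the three. The push direction is up in the top view (world +x), and the thumb bar is on the left. Next I fit the fixture pose from the base plate corners.

```bash
cat > fit.py <<'E'
import numpy as np,cv2
from h import *
from scipy.optimize import least_squares
obj=np.array([[62,50],[62,-70],[-108,-70],[-108,50]])/1000.
top=dict(np.load("top0.npz"));side=dict(np.load("side0.npz"))
ct=np.array([[101,168],[242,149],[276,346],[131,369]])/2.4+[260,110]
cs=np.array([[575,149],[639,271],[348,322],[306,185]])/2.963+[190,200]
def sub(d,c):
    g=cv2.cvtColor(d["pixels"],cv2.COLOR_RGB2GRAY)
    return cv2.cornerSubPix(g,c.astype(np.float32).reshape(-1,1,2),(4,4),(-1,-1),(3,40,.01)).reshape(-1,2)
def P(p,X): 
    c,s=np.cos(p[2]),np.sin(p[2]);X=np.atleast_2d(X)
    return np.c_[p[0]+c*X[:,0]-s*X[:,1],p[1]+s*X[:,0]+c*X[:,1],X[:,2]]
if __name__=="__main__":
    for n,d,c in (("top",top,ct),("side",side,cs)):
        r=sub(d,c);print(n,np.abs(r-c).max(0));
        X=np.c_[obj,np.full(4,.006)]
        f=least_squares(lambda p:(proj(d,P(p,X))-r).ravel(),[.6,0,0])
        print(f.x[:2]*1000,np.degrees(f.x[2]),f.fun.round(1))
    pc=cloud(top)
    W=onz(top,ct,.006);print(W.round(4))
E
python3 fit.py
```

```text
top [0.83901978 1.24573263]
[642.58840099 -52.16986316] 9.73116671439792 [-0.6 -0.4  0.2 -0.2  0.6  0.4 -0.2  0.1]
side [2.0672764  1.06102608]
[642.51769768 -54.17476176] 9.858688782121881 [ 0.7  0.3  0.6 -0.5 -0.4 -0.5 -0.9  0.7]
[[ 0.694   0.0054  0.006 ]
 [ 0.7127 -0.1116  0.006 ]
 [ 0.5481 -0.14    0.006 ]
 [ 0.5274 -0.0224  0.006 ]]
```

```bash
python3 - <<'E'
import numpy as np,cv2
from h import *
p=[.6425,-.0532,np.radians(9.8)]
c,s=np.cos(p[2]),np.sin(p[2])
for n in("top","side"):
    d=dict(np.load(n+"0.npz"));C=cloud(d).reshape(-1,3)
    q=C-[p[0],p[1],0];F=np.c_[c*q[:,0]+s*q[:,1],-s*q[:,0]+c*q[:,1],q[:,2]]*1000
    F=F[np.isfinite(F).all(1)]
    # raster height map
    m=(F[:,0]>-108)&(F[:,0]<62)&(F[:,1]>-70)&(F[:,1]<50)
    print(n,"baseplate z med",np.median(F[(F[:,0]>-90)&(F[:,0]<-60)&(F[:,1]<-20)&(F[:,1]>-60)][:,2]))
    k=m&(F[:,2]>38)
    for a in F[k&(F[:,1]<0)].round(0)[:60:3]: print(a.astype(int),end=' ')
    e=F[k&(F[:,1]<0)];print(len(e),e.min(0) if len(e) else 0,e.max(0) if len(e) else 0)
    b=F[(F[:,0]>-95)&(F[:,0]<-15)&(F[:,1]>10)&(F[:,1]<42)&(F[:,2]>20)]
    if len(b):
        A=np.c_[b[:,1]-25.5,b[:,0]+55,np.ones(len(b))];print("bar fit",np.linalg.lstsq(A,b[:,2],rcond=None)[0],b.min(0),b.max(0))
# overlay of expected features
for n in("top","side"):
    d=dict(np.load(n+"0.npz"));im=cv2.convertScaleAbs(d["pixels"][:,:,::-1],alpha=1.5)
    x,y,w,h=(295,160,90,110) if n=="top" else (285,235,125,75)
    f=min(800/w,600/h);im=cv2.resize(im[y:y+h,x:x+w],None,fx=f,fy=f,interpolation=cv2.INTER_CUBIC)
    def L(pts,col):
        X=np.array(pts,float)/1000;X=np.c_[p[0]+c*X[:,0]-s*X[:,1],p[1]+s*X[:,0]+c*X[:,1],X[:,2]]
        u=((proj(d,X)-[x,y]+.5)*f).astype(int);cv2.polylines(im,[u.reshape(-1,1,2)],False,col,1)
    L([(62,50,6),(62,-70,6),(-108,-70,6),(-108,50,6),(62,50,6)],(0,0,255))
    L([(-104,0,29),(56,0,29)],(0,255,0))
    L([(-100,12,28.3),(-100,39,33.7),(-10,39,33.7),(-10,12,28.3),(-100,12,28.3)],(255,0,0))
    for cx in(-10,):
        L([(cx-35,-58,46),(cx-35,-10,46),(cx-29,-10,46),(cx-29,-58,46),(cx-35,-58,46)],(255,0,255))
        L([(cx+35,-51,12),(cx+35,-17,12)],(255,0,255))
    L([(-14,-15.5,14),(-14,-52.5,14)],(0,255,255))
    cv2.imwrite(f"pics/{n}ov.png",im)
E
```

```text
top baseplate z med 6.900942403349218
[-46 -56  45] [-47 -46  46] [-48 -52  47] [-47 -31  47] [-47 -37  47] [-48 -42  47] [-49 -48  44] [-50 -53  50] [-47 -19  47] [-47 -25  46] [-48 -31  46] [-49 -36  44] [-50 -42  49] [-51 -47  49] [-52 -53  50] [-48 -10  49] [-48 -15  49] [-49 -21  49] [-50 -26  48] [-51 -32  47] 101 [-52.77778127 -57.61266492  38.26112021] [-46.28710316  -9.17248044  50.91903577]
bar fit [ 1.98714826e-01 -8.18892069e-04  3.19928698e+01] [-94.75730857  10.00644831  24.76508983] [-15.23261368  40.23109951  37.80174104]
side baseplate z med 4.650286800472062
[-49  -7  43] [-44  -7  43] [-47 -11  44] [-50 -15  45] [-51 -12  42] [-47 -17  44] [-50 -22  47] [-51 -19  43] [-47 -23  45] [-51 -25  45] [-45 -24  44] [-50 -29  46] [-45 -28  44] [-48 -29  44] [-51 -32  44] [-47 -35  46] [-51 -32  42] [-47 -37  46] [-50 -36  43] [-46 -38  44] 102 [-51.25827307 -59.3930459   38.11605723] [-44.23185494  -6.23437561  46.92467167]
bar fit [ 2.04270335e-01 -3.49308557e-03  2.93017681e+01] [-94.96542901  10.0593312   22.4947032 ] [-15.10556414  41.71353386  34.35410172]
```

```bash
true
```

```text
(no output)
```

View pics/topov.png

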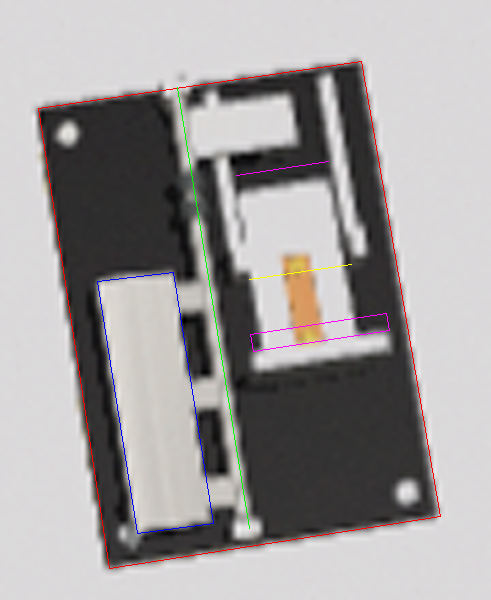

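View pics/sideov.png

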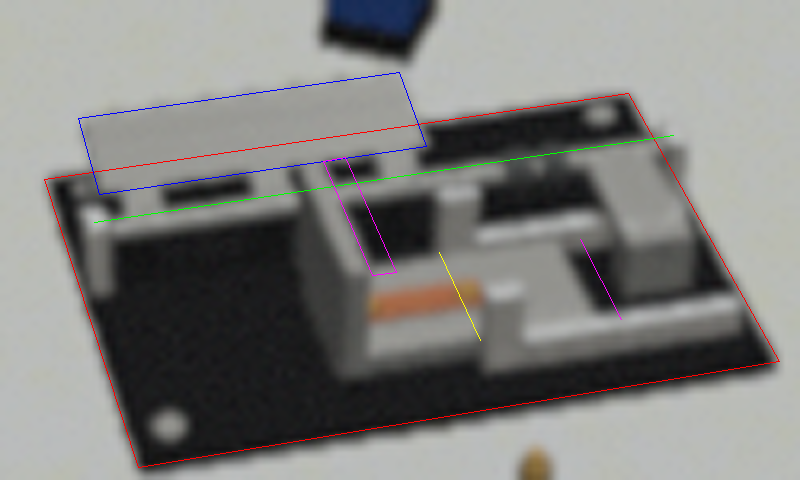

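The fixture fit is good in both views: about (642.5, -53) mm with a 9.8° yaw. The carrier's end plate is about 7 mm behind the drawn guess, so its origin is at fixture x ≈ -17 mm and its outer face at about -52 mm.

The jaws will lie along fixture y, opened about 47 mm. One fingertip goes on the bar at y ≈ 27 mm, and the other goes behind the end plate at y ≈ -34 mm.

>>> move_arm(
  targets=[0, 0, 0, 0, 0.13, 0, 0, 0, 0, 0, 0.13, 0, -40, 0, -36, 0, 0, 0, -40, 0, -36, 0, 0, 0, -40, 0, -36, 0, 0, 0],
  hand=0.1,
)

```text
time_s: 0.72
position: [0.3306, -0.3711, 0.239]
tool_rot: [[-0.985, -0.0, 0.17], [-0.17, 0.001, -0.985], [0.0, -1.0, -0.001]]
ft_force: [0.9, 0.0, 0.8]
grip_width: 0.0471
```

>>> move_arm(
  targets=[-40, 0, -36, 0, 0, 0, -40, 0, -36, 0, 0, 0, -40, 0, -36, 0, 0, 0, -40, 0, -36, 0, 0, 0, -40, 0, -36, 0, 0, 0],
)

```text
time_s: 1.35
position: [0.497, -0.1594, 0.2391]
tool_rot: [[-0.985, -0.0, 0.171], [-0.171, 0.0, -0.985], [0.0, -1.0, -0.0]]
ft_force: [0.8, -0.7, -0.8]
grip_width: 0.0471
```

>>> move_arm(
  targets=[-42, 0, -39, 0, 0, 0, -42, 0, -39, 0, 0, 0, 0, 50, 0, 0, 0, 0, 0, 50, 0, 0, 0, 0, 0, 40, 0, 0, 0, 0],
)

```text
time_s: 1.98
position: [0.565, -0.0694, 0.0971]
tool_rot: [[-0.985, -0.002, 0.171], [-0.171, 0.001, -0.985], [0.002, -1.0, -0.001]]
ft_force: [0.5, 0.1, 1.2]
grip_width: 0.0469
```

```bash
cat > look.py <<'E'
import sys,numpy as np,cv2
from rig import env,get_image
from h import *
p=[.6425,-.0532,np.radians(9.8)];c,s=np.cos(p[2]),np.sin(p[2])
t=sys.argv[1];big=len(sys.argv)>2
o=env.observe();q=o["position"]*1000-[642.5,-53.2,0]
print("t",o["time_s"],"TCP fix",(c*q[0]+s*q[1]).round(1),(-s*q[0]+c*q[1]).round(1),q[2].round(1),"F",o["ft_force"].round(2),"w",o["grip_width"])
for n in("side","top"):
    d=get_image(n);np.savez(f"{n}_{t}.npz",**d);im=cv2.convertScaleAbs(d["pixels"][:,:,::-1],alpha=1.5)
    x,y,w,h=(280,130,140,200) if big else (285,225,125,85)
    if n=="top": x,y,w,h=(285,150,140,130)
    f=min(800/w,600/h);im=cv2.resize(im[y:y+h,x:x+w],None,fx=f,fy=f,interpolation=cv2.INTER_CUBIC)
    cv2.imwrite(f"pics/{n}_{t}.png",im)
E
python3 look.py a 1
```

```text
t 1.975 TCP fix -79.1 -2.8 97.1 F [0.49 0.07 1.23] w 0.0469177393471119
```

View pics/side_a.png

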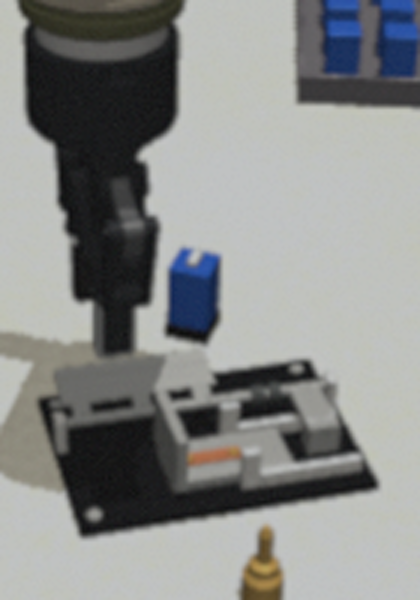

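View pics/top_a.png

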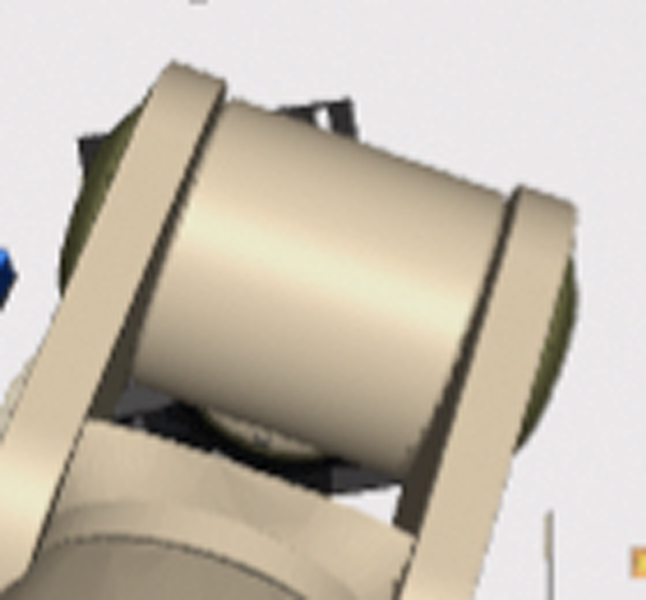

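The side view shows the near finger (tip at about px (318,247)) behind the end plate and clear of it. The arm hides the top view. Next I measure the real fingertip height from the side depth.

```bash
python3 - <<'E'
import numpy as np
from h import *
d=dict(np.load("side_a.npz"));C=cloud(d)
p=[.6425,-.0532,np.radians(9.8)];c,s=np.cos(p[2]),np.sin(p[2])
q=C-[p[0],p[1],0];F=np.stack([c*q[...,0]+s*q[...,1],-s*q[...,0]+c*q[...,1],q[...,2]],-1)*1000
for v in range(228,254,2): print(v,[tuple(F[v,u].round().astype(int)) for u in (310,313,316,319,322,325)])
E
```

```text
228 [(np.int64(-92), np.int64(-35), np.int64(134)), (np.int64(-91), np.int64(-51), np.int64(144)), (np.int64(-89), np.int64(-62), np.int64(151)), (np.int64(-84), np.int64(-57), np.int64(146)), (np.int64(-79), np.int64(-57), np.int64(146)), (np.int64(-74), np.int64(-57), np.int64(145))]
230 [(np.int64(-81), np.int64(18), np.int64(93)), (np.int64(-92), np.int64(-55), np.int64(143)), (np.int64(-88), np.int64(-57), np.int64(144)), (np.int64(-84), np.int64(-58), np.int64(144)), (np.int64(-79), np.int64(-58), np.int64(143)), (np.int64(-75), np.int64(-58), np.int64(143))]
232 [(np.int64(-53), np.int64(145), np.int64(-1)), (np.int64(-87), np.int64(-33), np.int64(124)), (np.int64(-88), np.int64(-58), np.int64(141)), (np.int64(-84), np.int64(-58), np.int64(140)), (np.int64(-80), np.int64(-60), np.int64(141)), (np.int64(-75), np.int64(-58), np.int64(139))]
234 [(np.int64(-54), np.int64(141), np.int64(-3)), (np.int64(-87), np.int64(-33), np.int64(121)), (np.int64(-84), np.int64(-40), np.int64(125)), (np.int64(-79), np.int64(-36), np.int64(121)), (np.int64(-75), np.int64(-41), np.int64(123)), (np
[... 1883 characters left out ...]
 np.int64(97)), (np.int64(-78), np.int64(-32), np.int64(92)), (np.int64(-73), np.int64(-33), np.int64(91)), (np.int64(-37), np.int64(90), np.int64(-3))]
250 [(np.int64(-66), np.int64(87), np.int64(0)), (np.int64(-61), np.int64(85), np.int64(1)), (np.int64(-55), np.int64(85), np.int64(-1)), (np.int64(-60), np.int64(41), np.int64(32)), (np.int64(-55), np.int64(38), np.int64(33)), (np.int64(-50), np.int64(37), np.int64(33))]
252 [(np.int64(-77), np.int64(39), np.int64(32)), (np.int64(-71), np.int64(40), np.int64(30)), (np.int64(-66), np.int64(37), np.int64(32)), (np.int64(-61), np.int64(37), np.int64(31)), (np.int64(-56), np.int64(36), np.int64(30)), (np.int64(-51), np.int64(34), np.int64(31))]
```

The fingertips are about 3 mm below the TCP at this opening, and the pushing finger spans fixture x -89 to -67 mm, 15 mm behind the end plate. Now I lower to just above the bar.

>>> move_arm(
  targets=[0, 15, 0, 0, 0, 0, 0, 15, 0, 0, 0, 0, 0, 15, 0, 0, 0, 0, 0, 12, 0, 0, 0, 0, 0, 0, 0, 0, 0, 0],
)

```text
time_s: 2.7
position: [0.5653, -0.0697, 0.0414]
tool_rot: [[-0.985, -0.002, 0.171], [-0.171, 0.001, -0.985], [0.002, -1.0, -0.001]]
ft_force: [-0.4, 0.0, -0.0]
grip_width: 0.0468
```

>>> move_arm(
  targets=[0, 2, 0, 0, 0, 0, 0, 2, 0, 0, 0, 0, 0, 2, 0, 0, 0, 0, 0, 0, 0, 0, 0, 0, 0, 0, 0, 0, 0, 0],
)

```text
time_s: 3.32
position: [0.5657, -0.0699, 0.0364]
tool_rot: [[-0.985, 0.0, 0.171], [-0.171, -0.0, -0.985], [-0.0, -1.0, 0.0]]
ft_force: [-1.4, -0.7, 0.4]
grip_width: 0.0468
```

>>> move_arm(
  targets=[0, 2, 0, 0, 0, 0, 0, 2, 0, 0, 0, 0, 0, 1, 0, 0, 0, 0, 0, 0, 0, 0, 0, 0, 0, 0, 0, 0, 0, 0],
)

```text
time_s: 3.95
position: [0.5657, -0.0694, 0.0314]
tool_rot: [[-0.985, 0.0, 0.171], [-0.171, 0.001, -0.985], [-0.0, -1.0, -0.001]]
ft_force: [0.1, 3.8, 4.8]
grip_width: 0.0473
```

```bash
python3 look.py b
```

```text
t 3.95 TCP fix -78.5 -2.9 31.4 F [0.1  3.84 4.8 ] w 0.04726667836870836
```

View pics/side_b.png

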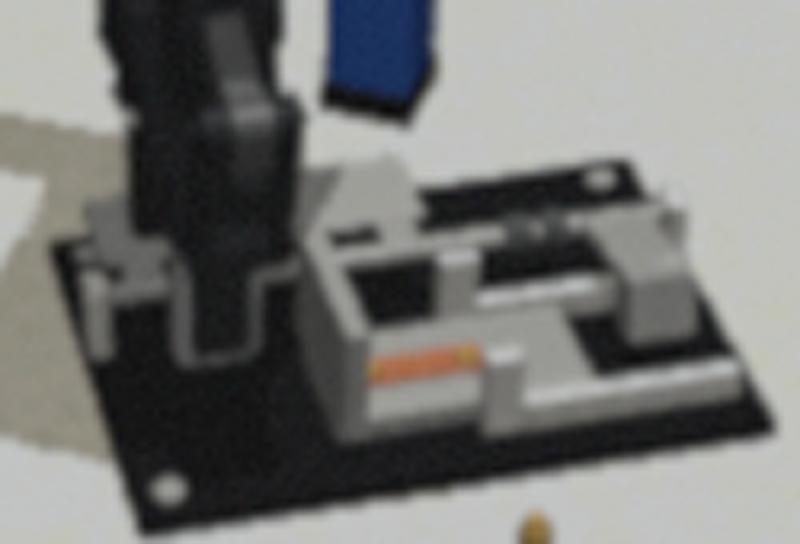

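The bar is in contact at about 5 N, with the finger on it well behind the carrier. I press further.

>>> move_arm(
  targets=[0, 1, 0, 0, 0, 0, 0, 1, 0, 0, 0, 0, 0, 1, 0, 0, 0, 0, 0, 0, 0, 0, 0, 0, 0, 0, 0, 0, 0, 0],
)

```text
time_s: 4.68
position: [0.5656, -0.0693, 0.0286]
tool_rot: [[-0.985, 0.0, 0.171], [-0.171, 0.001, -0.985], [-0.0, -1.0, -0.001]]
ft_force: [-1.3, 4.7, 6.3]
grip_width: 0.047
```

```bash
python3 look.py c; python3 - <<'E'
from rig import env
print(env.observe()["ft_force"])
import numpy as np
from h import *
p=[.6425,-.0532,np.radians(9.8)];c,s=np.cos(p[2]),np.sin(p[2])
for t in "0","_b","_c":
    d=dict(np.load(f"side{t}.npz"));C=cloud(d).reshape(-1,3)
    q=C-[p[0],p[1],0];F=np.c_[c*q[:,0]+s*q[:,1],-s*q[:,0]+c*q[:,1],q[:,2]]*1000
    m=(F[:,0]>30)&(F[:,0]<48)&(F[:,1]<-24)&(F[:,1]>-38)&(F[:,2]>15)
    b=(F[:,0]>-55)&(F[:,0]<-12)&(F[:,1]>12)&(F[:,1]<40)&(F[:,2]>12)&(F[:,2]<40)
    bb=F[b];A=np.c_[bb[:,1]-25.5,np.ones(len(bb))]
    print(t,"nose top",np.median(F[m][:,2]),np.percentile(F[m][:,2],90),"bar",np.linalg.lstsq(A,bb[:,2],rcond=None)[0])
E
```

```text
t 4.675 TCP fix -78.5 -2.8 28.6 F [-1.33  4.72  6.3 ] w 0.04696020303930937
[-1.06502793  3.50478923  7.4135885 ]
0 nose top 23.52460600194976 25.52189501272256 bar [ 0.20078776 29.23747108]
_b nose top 29.267833945357644 32.02427776125969 bar [2.08652732e-02 2.46033925e+01]
_c nose top 33.86698300512677 37.11780366468241 bar [-0.1037574  21.10497988]
```

View pics/side_c.png

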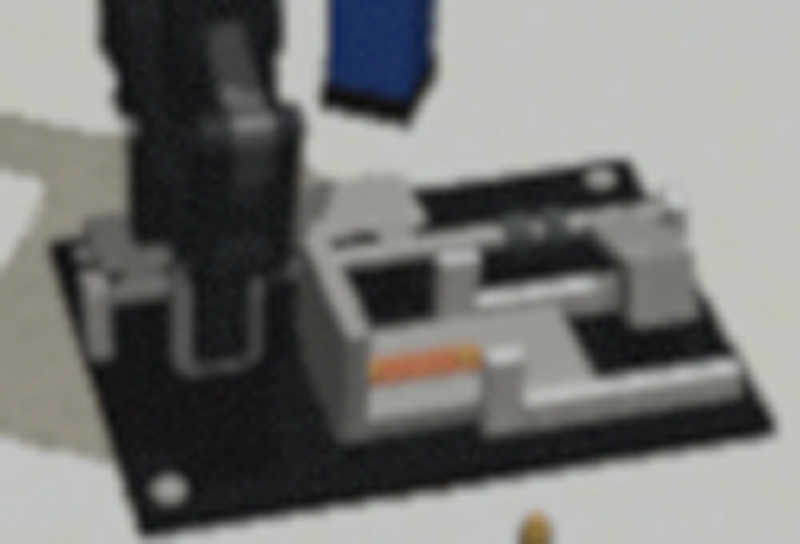

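The bar slope went from +0.20 to -0.10 rad, so the clip is at about 0.30 rad with the nose up about 10 mm. The carrier has not moved. Now I push in the fixture's +x direction, which is tool -x.

>>> move_arm(
  targets=[-4, 0, 0, 0, 0, 0, -4, 0, 0, 0, 0, 0, -4, 0, 0, 0, 0, 0, -4, 0, 0, 0, 0, 0, -4, 0, 0, 0, 0, 0],
)

```text
time_s: 5.4
position: [0.5844, -0.0665, 0.0285]
tool_rot: [[-0.985, -0.003, 0.171], [-0.171, -0.0, -0.985], [0.003, -1.0, -0.0]]
ft_force: [-7.0, 0.5, 9.2]
grip_width: 0.0468
```

```bash
python3 look.py d
```

```text
t 5.4 TCP fix -59.5 -3.2 28.5 F [-6.95  0.51  9.24] w 0.04681072169401909
```

View pics/side_d.png

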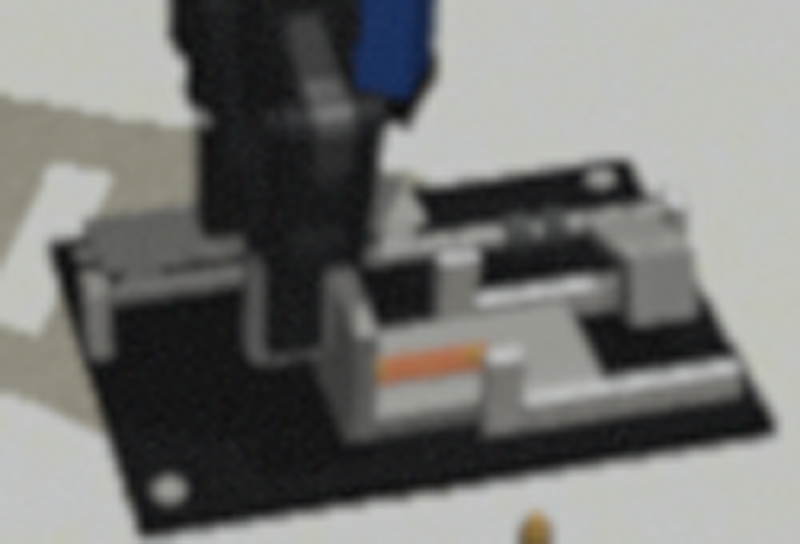

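The finger is now pushing the carrier, with a slight yaw in the play of the guide, and the nose is still up. I continue.

>>> move_arm(
  targets=[-4, 0, 0, 0, 0, 0, -4, 0, 0, 0, 0, 0, -4, 0, 0, 0, 0, 0, -4, 0, 0, 0, 0, 0, -2, 0, 0, 0, 0, 0],
)

```text
time_s: 6.12
position: [0.6022, -0.0634, 0.0284]
tool_rot: [[-0.985, -0.002, 0.171], [-0.171, -0.0, -0.985], [0.002, -1.0, -0.0]]
ft_force: [-6.3, 0.4, 8.5]
grip_width: 0.047
```

```bash
python3 look.py e
```

```text
t 6.125 TCP fix -41.4 -3.2 28.4 F [-6.3   0.39  8.52] w 0.046976420399043
```

View pics/side_e.png

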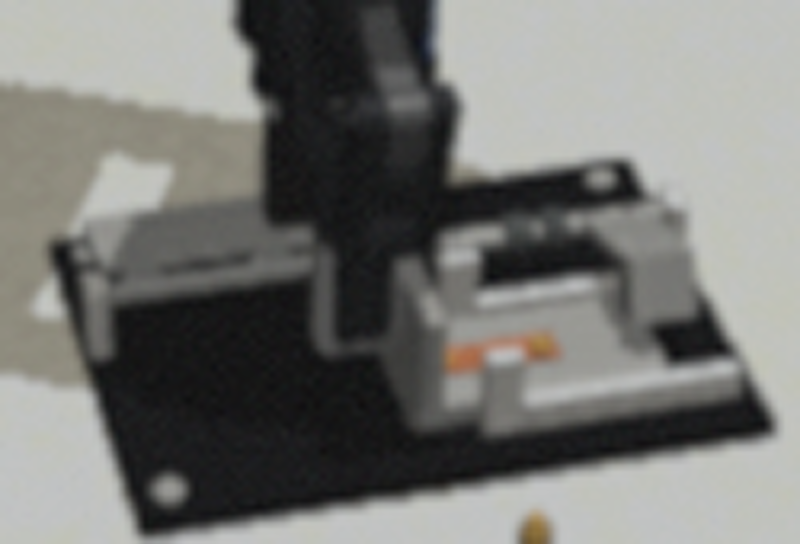

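The carrier is passing under the lifted nose, with about 10 mm to go. I finish in small steps.

>>> move_arm(
  targets=[-3, 0, 0, 0, 0, 0, -3, 0, 0, 0, 0, 0, -2, 0, 0, 0, 0, 0, 0, 0, 0, 0, 0, 0, 0, 0, 0, 0, 0, 0],
)

```text
time_s: 6.85
position: [0.6102, -0.062, 0.0285]
tool_rot: [[-0.985, -0.002, 0.171], [-0.171, -0.0, -0.985], [0.002, -1.0, -0.0]]
ft_force: [-5.2, 0.3, 8.2]
grip_width: 0.0471
```

>>> move_arm(
  targets=[-1, 0, 0, 0, 0, 0, -1, 0, 0, 0, 0, 0, 0, 0, 0, 0, 0, 0, 0, 0, 0, 0, 0, 0, 0, 0, 0, 0, 0, 0],
)

```text
time_s: 7.48
position: [0.612, -0.0617, 0.0285]
tool_rot: [[-0.985, -0.002, 0.171], [-0.171, -0.0, -0.985], [0.002, -1.0, -0.0]]
ft_force: [-5.5, 0.2, 9.1]
grip_width: 0.0471
```

```bash
python3 look.py f
```

```text
t 7.475 TCP fix -31.5 -3.2 28.5 F [-5.54  0.19  9.05] w 0.047055724293543794
```

View pics/side_f.png

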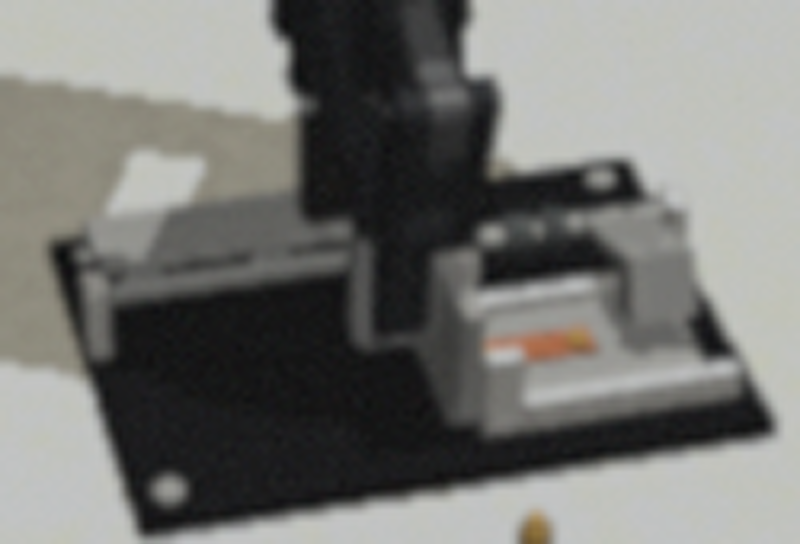

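>>> move_arm(
  targets=[-1, 0, 0, 0, 0, 0, -1, 0, 0, 0, 0, 0, 0, 0, 0, 0, 0, 0, 0, 0, 0, 0, 0, 0, 0, 0, 0, 0, 0, 0],
)

```text
time_s: 8.2
position: [0.6137, -0.0614, 0.0285]
tool_rot: [[-0.985, -0.003, 0.171], [-0.171, -0.0, -0.985], [0.003, -1.0, -0.0]]
ft_force: [-8.0, 0.1, 8.7]
grip_width: 0.0472
```

```bash
python3 look.py g
```

```text
t 8.2 TCP fix -29.8 -3.2 28.5 F [-7.98  0.13  8.73] w 0.04716836600590576
```

View pics/side_g.png

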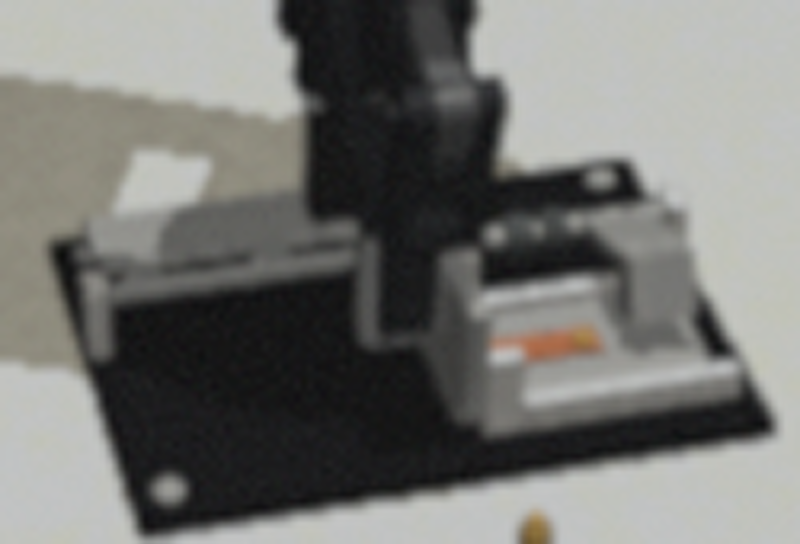

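Fx is starting to rise. I push a little more to confirm that the end plate is hard against the rail ends.

>>> move_arm(
  targets=[-1, 0, 0, 0, 0, 0, -1, 0, 0, 0, 0, 0, 0, 0, 0, 0, 0, 0, 0, 0, 0, 0, 0, 0, 0, 0, 0, 0, 0, 0],
)

```text
time_s: 8.93
position: [0.6138, -0.0614, 0.0285]
tool_rot: [[-0.985, -0.008, 0.171], [-0.171, -0.0, -0.985], [0.008, -1.0, -0.001]]
ft_force: [-16.5, -2.7, 14.7]
grip_width: 0.0472
```

The TCP did not advance and the force rose to about 16 N, so the carrier is against the stop. I check the clip angle from the nose height, then back off the push while still holding the bar.

```bash
cat > chk.py <<'E'
import sys,numpy as np
from h import *
p=[.6425,-.0532,np.radians(9.8)];c,s=np.cos(p[2]),np.sin(p[2])
for t in sys.argv[1:]:
    d=dict(np.load(f"side{t}.npz"));C=cloud(d).reshape(-1,3)
    q=C-[p[0],p[1],0];F=np.c_[c*q[:,0]+s*q[:,1],-s*q[:,0]+c*q[:,1],q[:,2]]*1000
    m=(F[:,0]>30)&(F[:,0]<48)&(F[:,1]<-24)&(F[:,1]>-38)&(F[:,2]>17)
    b=(F[:,0]>-95)&(F[:,0]<-65)&(F[:,1]>12)&(F[:,1]<40)&(F[:,2]>12)&(F[:,2]<40)
    bb=F[b];A=np.c_[bb[:,1]-25.5,np.ones(len(bb))]
    print(t,"nose top",np.median(F[m][:,2]),"bar",np.linalg.lstsq(A,bb[:,2],rcond=None)[0])
    e=F[(F[:,0]>-60)&(F[:,0]<0)&(F[:,1]<-15)&(F[:,1]>-55)&(F[:,2]>42)&(F[:,2]<48)]
    if len(e): print(" end-plate top x",np.percentile(e[:,0],[5,50,95]).round(1))
E
python3 look.py h;python3 chk.py 0 _c _g _h
```

```text
t 8.925 TCP fix -29.7 -3.2 28.5 F [-16.46  -2.66  14.69] w 0.047213089655031314
0 nose top 23.68280351540451 bar [ 0.21296329 29.44017874]
 end-plate top x [-50.7 -48.2 -44.9]
_c nose top 33.86698300512677 bar [-0.31249589 25.27814516]
 end-plate top x [-50.7 -47.9 -45. ]
_g nose top 34.38355255485026 bar [-0.11081353 20.94157871]
 end-plate top x [-39.4 -18.8 -13.1]
_h nose top 34.30288318505011 bar [-0.10513955 20.88638404]
 end-plate top x [-39.3 -18.9 -13.5]
```

>>> move_arm(
  targets=[1, 0, 0, 0, 0, 0, 2, 0, 0, 0, 0, 0, 2, 0, 0, 0, 0, 0, 0, 0, 0, 0, 0, 0, 0, 0, 0, 0, 0, 0],
)

```text
time_s: 9.65
position: [0.6131, -0.0617, 0.0292]
tool_rot: [[-0.985, 0.003, 0.171], [-0.171, -0.0, -0.985], [-0.003, -1.0, 0.001]]
ft_force: [1.4, 3.2, 7.9]
grip_width: 0.0469
```

```bash
python3 look.py i;python3 chk.py _i
```

```text
t 9.65 TCP fix -30.4 -3.4 29.2 F [1.44 3.23 7.94] w 0.04691218656560899
_i nose top 33.34058216816994 bar [-0.07538743 21.74427398]
 end-plate top x [-41.2 -19.  -13. ]
```

View pics/side_i.png

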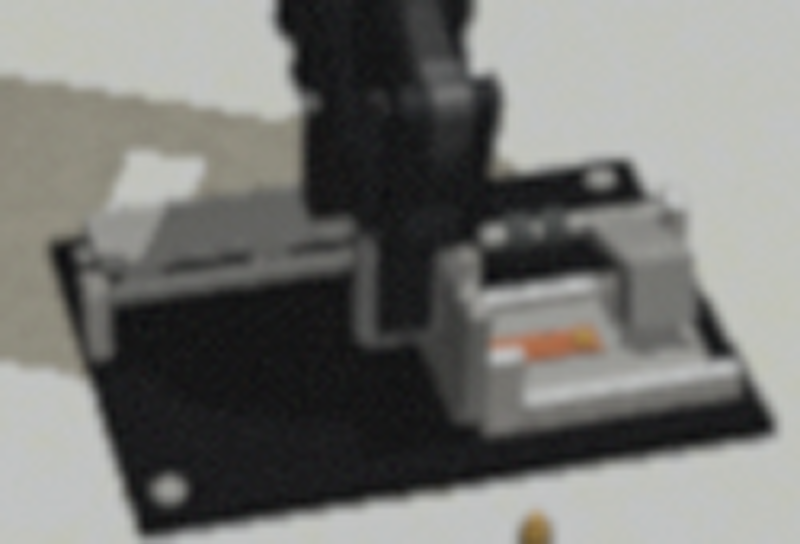

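The contact load has unwound: Fx went from -16 to +1 N. The carrier stays home, with the end-plate median at x ≈ -19 mm. I back off a few millimetres more so the finger clears the plate before the bar comes up.

>>> move_arm(
  targets=[2, 0, 0, 0, 0, 0, 2, 0, 0, 0, 0, 0, 2, 0, 0, 0, 0, 0, 0, 0, 0, 0, 0, 0, 0, 0, 0, 0, 0, 0],
)

```text
time_s: 10.38
position: [0.6079, -0.0631, 0.0295]
tool_rot: [[-0.985, 0.005, 0.171], [-0.171, -0.001, -0.985], [-0.005, -1.0, 0.002]]
ft_force: [4.2, 1.6, 8.0]
grip_width: 0.0467
```

```bash
python3 look.py j;python3 chk.py _j
```

```text
t 10.375 TCP fix -35.8 -3.9 29.5 F [4.22 1.58 7.97] w 0.04669887853873687
_j nose top 33.13946273866643 bar [-0.08708698 21.93895387]
 end-plate top x [-46.1 -18.7 -13.4]
```

View pics/side_j.png

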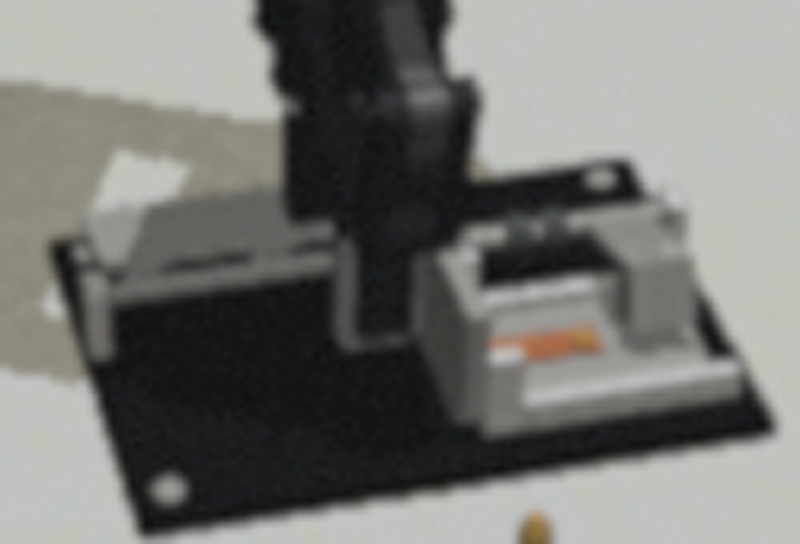

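The finger is now clear of the end plate and the carrier is still home against the ears. Next I let the bar up slowly, then rise away.

>>> move_arm(
  targets=[0, -2, 0, 0, 0, 0, 0, -2, 0, 0, 0, 0, 0, -2, 0, 0, 0, 0, 0, -2, 0, 0, 0, 0, 0, -3, 0, 0, 0, 0],
)

```text
time_s: 11.1
position: [0.6057, -0.0628, 0.0391]
tool_rot: [[-0.985, -0.001, 0.171], [-0.171, 0.0, -0.985], [0.001, -1.0, -0.0]]
ft_force: [-0.4, -0.5, 0.3]
grip_width: 0.0468
```

>>> move_arm(
  targets=[0, -5, 0, 0, 0, 0, 0, -20, 0, 0, 0, 0, 0, -40, 0, 0, 0, 0, 0, -50, 0, 0, 0, 0, 0, -40, 0, 0, 0, 0],
)

```text
time_s: 11.72
position: [0.606, -0.0628, 0.1967]
tool_rot: [[-0.985, 0.001, 0.171], [-0.171, -0.0, -0.985], [-0.001, -1.0, 0.001]]
ft_force: [-0.1, -0.9, -0.2]
grip_width: 0.047
```

>>> move_arm(
  targets=[40, 0, 36, 0, 0, 0, 40, 0, 36, 0, 0, 0, 40, 0, 36, 0, 0, 0, 40, 0, 36, 0, 0, 0, 0, 0, 0, 0, 0, 0],
)

```text
time_s: 12.35
position: [0.4713, -0.2344, 0.1947]
tool_rot: [[-0.986, -0.0, 0.166], [-0.166, -0.0, -0.986], [0.0, -1.0, 0.0]]
ft_force: [-0.2, 0.4, -0.4]
grip_width: 0.0468
```

```bash
python3 look.py k;python3 chk.py 0 _j _k; python3 - <<'E'
import numpy as np
from h import *
p=[.6425,-.0532,np.radians(9.8)];c,s=np.cos(p[2]),np.sin(p[2])
for n in("top_k","side_k"):
    d=dict(np.load(n+".npz"));C=cloud(d).reshape(-1,3)
    q=C-[p[0],p[1],0];F=np.c_[c*q[:,0]+s*q[:,1],-s*q[:,0]+c*q[:,1],q[:,2]]*1000
    b=F[(F[:,0]>-95)&(F[:,0]<-15)&(F[:,1]>12)&(F[:,1]<39)&(F[:,2]>18)]
    A=np.c_[b[:,1]-25.5,np.ones(len(b))];print(n,"bar fit",np.linalg.lstsq(A,b[:,2],rcond=None)[0])
    e=F[(F[:,0]>-60)&(F[:,0]<5)&(F[:,1]<-5)&(F[:,1]>-65)&(F[:,2]>40)];print("plate",np.percentile(e,[2,50,98],axis=0).round(1))
E
```

```text
t 12.35 TCP fix -199.6 -149.4 194.7 F [-0.23  0.38 -0.42] w 0.04679792454267018
0 nose top 23.68280351540451 bar [ 0.21296329 29.44017874]
 end-plate top x [-50.7 -48.2 -44.9]
_j nose top 33.13946273866643 bar [-0.08708698 21.93895387]
 end-plate top x [-46.1 -18.7 -13.4]
_k nose top 27.972090638465136 bar [ 0.07226347 26.19662753]
 end-plate top x [-18.9 -15.9 -13. ]
top_k bar fit [ 0.05296185 28.48446792]
plate [[-20.8 -56.9  41.7]
 [-18.2 -33.5  46.5]
 [-14.7 -10.5  50.1]]
side_k bar fit [ 0.0871688  26.16369536]
plate [[-19.3 -56.4  40.5]
 [-16.4 -36.2  44.1]
 [-13.   -8.6  46.3]]
```

View pics/side_k.png

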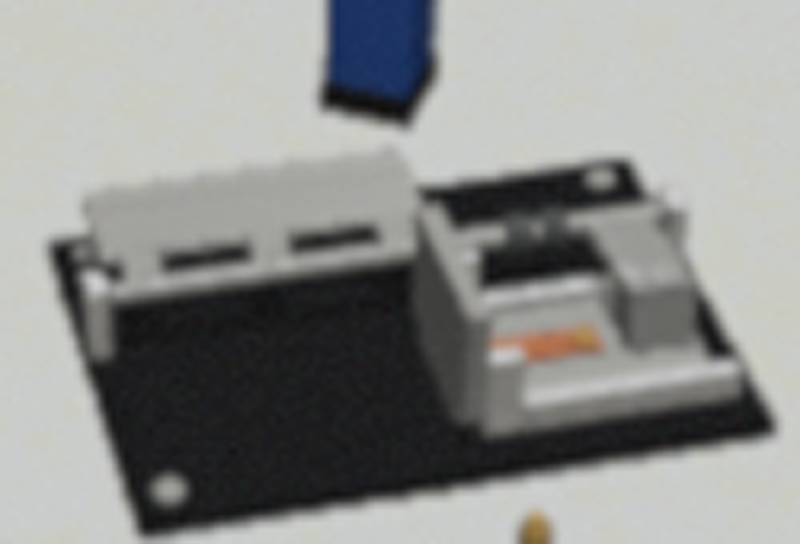

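View pics/top_k.png

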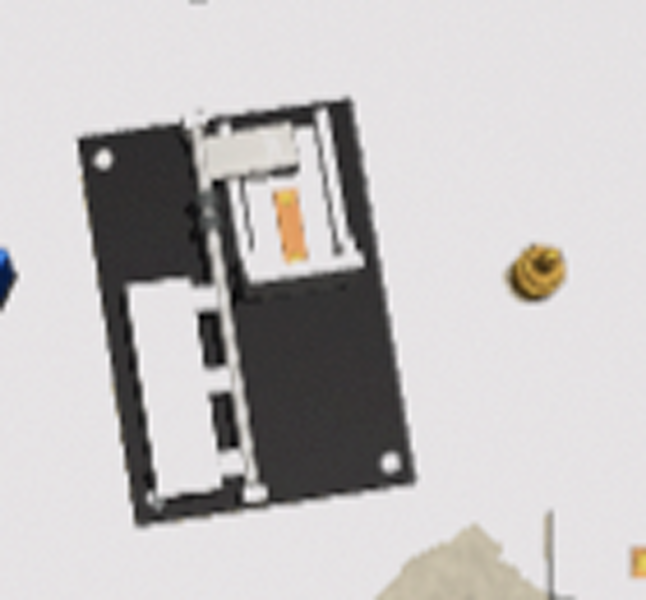

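Both views show the carrier seated against the ears. The plate centre is at x ≈ -17 mm, which is its home value. The nose rests on the carrier, with the clip at about 0.13 rad from the bar slope, and the bystanders look undisturbed. The arm is clear, so I hand in.

>>> move_arm(
  targets=[0, 0, 0, 0, 0, 0, 0, 0, 0, 0, 0, 0, 0, 0, 0, 0, 0, 0, 0, 0, 0, 0, 0, 0, 0, 0, 0, 0, 0, 0],
)

```text
time_s: 13.08
position: [0.4731, -0.232, 0.1943]
tool_rot: [[-0.985, 0.0, 0.171], [-0.171, 0.0, -0.985], [-0.0, -1.0, -0.0]]
ft_force: [-0.4, -0.3, 0.6]
grip_width: 0.0464
```

```bash
python3 -c "
from rig import env
print(env.close_job())"
```

```text
the job is handed in; nothing more can be done
None
```

The carrier is home in the left fixture with the clip pressing on it, and I handed the job in at about 13 s. No verdict is reported back.

**What I did:** One fingertip held the thumb bar at about 0.30 rad while the other pushed the carrier under the nose. I stopped when the carrier no longer advanced and the push force had risen to about 16 N. Then I backed off the push, let the bar up and moved clear.

**Last checks:**
- **Carrier position:** The end plate's centre was at fixture x ≈ -16 to -18 mm, against -17 mm at home. Its y was about -34 to -36 mm.
- **Clip:** Estimates ran from about 0.11 to 0.15 rad between the two cameras, consistent with the nose resting on the carrier (0.14). I could not measure the clip's force on the carrier directly.
- **Robot:** It touched nothing, with wrist force readings at noise level.
- **Bystanders:** The relay and test plug looked undisturbed. The foot pad was outside my last pictures, but nothing went near it.

**Disagreement:** The two cameras differ by about 2 mm, as the calibration allows. The first back-off moved the tool only 0.7 mm, probably because of friction on the bar, so I repeated it before letting the bar up.

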